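# Fit the centring spindle into the dusty wheel bracket

## Task

Turn the knob on the steel bracket counter-clockwise, seen from above, until it clicks over and its dust flap has swung clear of the lower bushing. Then take the long slim spindle from the wooden rack and thread it straight down through the upper bushing and on through the lower one, until its tip sticks out a little (about 2 cm) below the lower bushing without touching the base plate. Finish while still holding it there, still and upright and not leaning hard on the bracket, and leave the other two rods and everything else on the bench where they are.

Things in the scene. Friction and masses are not known exactly. Their poses are not given: they have to be found in the camera images.
- bracket: Fixed dark steel bracket. Origin: centre of its underside; z up, x, y along its base plate (170 x 210 x 12 mm). A column (x -81 to -46, y -70 to -20, to z 145) carries two 50 x 50 mm bored plates, one above the other, bored through on one vertical axis at x 0, y -45. Knob axis: vertical at x 0, y 65. Below the lower plate is only the base plate: a rod let go drops on to it.
- upper_bush (a point): Centre of the upper bushing's mouth (its top face, 145 mm over the bench). Bore 15.5 mm with a 2 mm chamfer, plate 25 mm thick. Axes as the bracket's.
- lower_bush (a point): Centre of the lower bushing's mouth (its top face, 75 mm over the bench). Bore 14.5 mm with a 2 mm chamfer, plate 20 mm thick: its underside is 55 mm over the bench, 43 mm over the base plate. Axes as the bracket's.
- flap (a joint): Turn of knob and dust flap, rad, counter-clockwise from above, stops at 0 and 1.2. Near 0 the flap (flat arm, 38 mm disc 110 mm from the axis, z 79 to 83) covers the lower bushing; at 1.2 it is clear, out on the bracket's +x side. A detent spring holds it at 0 and resists (0.14 N m at first, falling to nothing at 0.7); past 0.7 it snaps to 1.2 and stays there.
- knob_grip (a point): On the knob's axis, 115 mm over the bench, the height to grip. The knob is a black upright bar 14 mm thick (this point's x), 50 mm long (its y; the flap points to -y), z 87 to 130 mm, on a disc of radius 21 mm (z 79 to 87). The point turns with the knob; at joint 0 its axes are the bracket's.
- rack: Wooden rack, fixed, 210 x 60 x 55 mm (its x, y, z), origin at the centre of its underside. Three 13.5 mm square holes, 40 mm deep, at x -70, 0 and 70 mm, y 0; one rod stands upright in each, in any order, its foot 15 mm over the bench.
- spindle: The rod to use, the only one both long and slim: steel, 180 mm long, 12 mm shaft with a tapered tip (7 mm wide at the end, 4 mm long); its top 45 mm is a dark round sleeve 18 mm in diameter to hold it by. Stands upright in the rack. Origin: centre of the tip's end face; z up the rod. About 0.2 kg.
- spindle_tip (a point): Centre of the spindle's lower end face (same point as the spindle's origin).
- short_rod: Another rod in the rack, not to be used: same 12 mm shaft and 18 mm sleeve but only 110 mm long. Origin at its foot.
- stepped_rod: Another rod in the rack, not to be used: 180 mm long, but 20 mm thick from 48 mm over its foot to its top. Origin at its foot.
- spacer: Loose aluminium spacer, 38 mm across, 22 mm high. Leave alone. Origin under its centre.
- sanding_block: Loose hand sanding block, 70 x 120 x 40 mm. Leave alone. Origin under its centre.
- centre_cap: Loose aluminium wheel centre cap, 68 mm across, 16 mm high. Leave alone. Origin under its centre.
- scraper: Loose flat scraper, 195 x 50 x 20 mm, lying on the bench along its x. Leave alone. Origin under it, where blade and handle meet.
- filler_tub: Loose closed white tub, 90 mm across, 72 mm high. Leave alone. Origin under its centre.

How it is judged (in metres and radians):
On the way, in this order (a step that is already met when the one before it is completed fails the run):
1. the knob has clicked over and the flap is clear of the lower bushing (value of joint flap above 1 rad), for 0.2 s.
2. the spindle's tip is through the upper bushing's mouth and still above the lower bushing (z of spindle_tip in the frame of upper_bush below -0.005 m and z of spindle_tip in the frame of lower_bush above 0.002 m and horizontal distance between spindle_tip and upper_bush below 0.006 m), for 0.05 s.
At the end, for the whole second after the job is handed in: Spindle held in the fingers, still (under 20 mm/s), upright within 0.06 rad, through both bushings: tip within 5 mm of the lower bushing's axis, 5 to 38 mm below its underside (base plate 43 mm below), pressing on the bracket with under 20 N; flap still open (beyond 1.0 rad) (horizontal distance between spindle_tip and lower_bush below 0.005 m and z of spindle_tip in the frame of lower_bush between -0.058 and -0.025 m and angle between the z axis of spindle and the z axis of bracket, either way round below 0.06 rad and value of joint flap above 1 rad and contact force between spindle and the fingers above 2 N and contact force between spindle and bracket below 20 N and linear speed of spindle below 0.02 m/s); the arm keeps its last pose, push and grip.
It fails at once if one of the other two rods is moved (more than 20 mm) (distance of any of short_rod, stepped_rod from where it was at the start of the episode above 0.02 m).
It fails at once if a thing lying on the bench is moved (more than 30 mm) (distance of any of spacer, sanding_block, centre_cap, scraper, filler_tub from where it was at the start of the episode above 0.03 m).
It also fails if it takes over 64 s, if anything falls off the work surface, if the arm or the gripper's body presses on something with over 40 N, if the wrist force passes 120 N, or if a joint passes its speed limit or range.

## Robot

A 6-joint arm with a two-finger parallel gripper is mounted at the origin on the work surface. World frame = base frame: x ahead of the robot, y to its left, z up, the work surface at z = 0. Lengths are in mm, angles in rad, forces in N, time in s.
With the tool pointing down it reaches from about 300 to 850 mm from the base axis. Payload 4.2 kg.
Tool frame: the origin (TCP) lies at the very end of the fingers, on their centre line; the grasp point (between the pads) lies r.grasp_offset behind it (r.grasp_offset is the distance from the TCP to the grasp point, in mm); z points along the fingers, y is the line along which they close (so a half turn about z gives the same grasp; the last joint's range is limited). The gripper opens to 91 mm and grips with 3 to 60 N. Pads are 32 mm wide; open, the fingers measure 118 mm over their backs; the gripper's body (76 mm by 178 mm) begins 60 mm behind the grasp point.
Start: joints at [1.243, 0.32, 1.565, -0, 1.257, -0.02], TCP at [174.207, 547.995, 186.076] pointing down, gripper open.
Joint ranges: [-3.11, 3.11], [-0.84, 2.01], [0.21, 2.61], [-1.34, 4.49], [0.05, 2.63], [-2.56, 2.56]. Speed limits (rad/s): [2.57, 2.57, 3.14, 3.14, 3.14, 3.14].

## Interface

Orientations are given as a unit quaternion [x, y, z, w].
In Python, from workcell import telemetry, optics, finish_job, r gives the robot as it stands.
- The arm moves only by the shell command python3 -m pendant 'ROWS' [FORCE]. ROWS is JSON, a list of rows, each an object of numbers: "fingers": the finger opening in mm, from 0 to 91.2; "dx", "dy", "dz": the shift along the tool's x, y, z in mm; "yaw": the turn about the tool's z in degrees. A call has 1 to 20 rows; each row is the pose to reach, as a shift and turn from the pose commanded when the call began, along the tool's axes at that moment; what a row does not reach only later rows make up. A row lasts 1/12 s, in which the tool goes at most 41.7 mm and 7.16 degrees, less where a joint would pass 70% of its speed; a pose out of reach is approached as far as the arm can. A call with a gripper value outside its range is refused whole. The fingers move at their own pace and stop on an object; FORCE is the grip in N (left out, the last holds). Time passes only in rows, so rows that repeat a pose let the fingers close. It gives the time, the measured TCP pose, the force, the opening and the grip force at its end, in the units of the state.
- telemetry.sense(): the state, without advancing time (a new reading comes with each control period).
- optics.get_image(name): name is "side" or "top"; returns the picture (400x640x3 uint8, red, green, blue); there is no depth.
- optics.calibration(name): a dict with "intrinsics" (3x3 intrinsics, pixels), "dist_coeffs" ([k1, k2, p1, p2, k3] as OpenCV has them; the pictures are not rectified), "rvec" (rotation vector, rad) and "tvec" (3), from world to camera coordinates, as OpenCV has them. Camera axes: x right, y down, z forward; pixel columns grow to the right and rows downward; lengths in mm; the calibration is good to about 2 mm. A picture is of the moment at which its call begins. calibration takes no time and is no camera call.
- finish_job(): hands the job in; it is judged then, once.
The state is a dict: "t": time; "joint_positions": joint angles; "qd": joint speeds; "effort": joint torques, N m; "ee_pos": TCP position; "tool_rot": TCP orientation; "wrist_force": force on the tool from outside, world axes, zero at the start; "torque": the same for the moment, N m; "gripper_width": finger opening in mm; "gripper_force": force on a finger pad.
Only numpy, scipy, OpenCV 4.12 (cv2) and the standard library are available. Lean on these libraries where they do the work, as an engineer would, in place of code of your own. Each camera call takes 0.05 s, during which the arm holds its last target. There are 200 camera calls.

## Working session

There is one attempt and no reset: what is moved stays moved. The work goes in short steps, Python scripts to look and compute and a shell command to move; the robot and the scene stay as the last step left them, time stands still between calls to the robot, and variables do not carry over. Pictures are saved under pics/ and viewed, at most 10 in all, crops included, and the job is handed in when it is done.

```bash
mkdir -p pics; ls; python3 - <<'E'
from workcell import telemetry, optics, r
import cv2
for n in("side","top"):
    im=optics.get_image(n); cv2.imwrite(f"pics/{n}0.png",im[:,:,::-1])
    c=optics.calibration(n); print(n,{k:c[k] for k in c})
print(telemetry.sense(), r.grasp_offset)
E
```

```text
pics
side {'intrinsics': array([[377.73700429,   0.        , 322.77342317],
       [  0.        , 377.73700429, 198.51915948],
       [  0.        ,   0.        ,   1.        ]]), 'dist_coeffs': array([-0.0687033,  0.       ,  0.       ,  0.       ,  0.       ]), 'rvec': array([ 2.28856468, -0.32989656,  0.15879947]), 'tvec': array([-512.78089969,  181.72467014,  840.52773364])}
top {'intrinsics': array([[372.16527916,   0.        , 317.30384841],
       [  0.        , 372.16527916, 194.00048562],
       [  0.        ,   0.        ,   1.        ]]), 'dist_coeffs': array([-0.00375045,  0.        ,  0.        ,  0.        ,  0.        ]), 'rvec': array([ 2.12981903, -2.11837526,  0.15559459]), 'tvec': array([  10.57232906,  541.93074949, 1048.76135531])}
{'t': 0.1, 'joint_positions': array([ 1.24299806e+00,  3.20234257e-01,  1.56553613e+00, -1.86989214e-05,
        1.25739990e+00, -2.00156258e-02]), 'qd': array([-0.00013431, -0.00341218, -0.00441292, -0.00210196, -0.00018816,
       -0.00046012]), 'effort': array([-1.47116403e-03, -4.13327658e+01, -2.32509810e+01,  7.26943742e-02,
        4.22244170e-02, -5.99482064e-05]), 'ee_pos': array([174.05098561, 547.51301684, 185.30889524]), 'tool_rot': array([ 1.53281713e-01,  9.88182217e-01, -7.78454150e-04, -1.27732113e-04]), 'wrist_force': array([ 0.28720564,  0.36107189, -0.04820816]), 'torque': array([-0.0029691 ,  0.01885423, -0.01586352]), 'gripper_force': 0.0, 'gripper_width': 91.04429747253809} 18.8
```

View pics/side0.png

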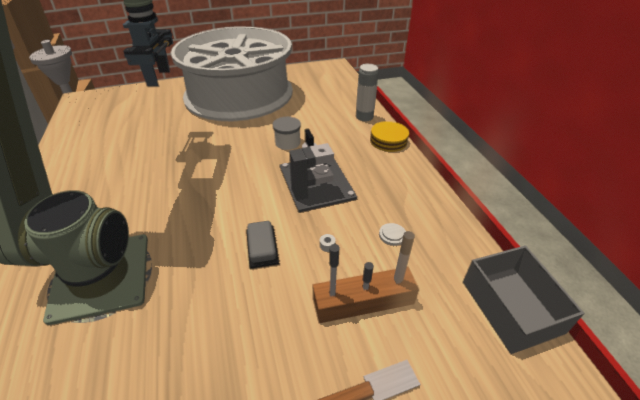

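View pics/top0.png

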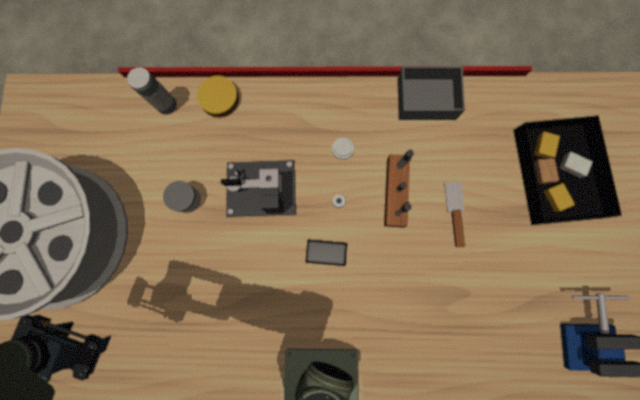

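The side view shows the spindle as the left rod (333,250), the short rod in the middle (368,272) and the stepped rod on the right (404,258). The bracket is at (315,175), with the knob at (310,137). In the top view the rack is at (397,190) and the bracket at (261,188), with the knob at (232,182). I'll zoom in on both.

```bash
python3 - <<'E'
import cv2, numpy as np
s=cv2.imread("pics/side0.png");t=cv2.imread("pics/top0.png")
f=lambda im,x,y,w,h,k:cv2.resize(im[y:y+h,x:x+w],None,fx=k,fy=k,interpolation=cv2.INTER_CUBIC)
a=np.hstack([f(s,270,120,95,95,4)[:300],f(s,305,225,95,95,4)[:300]])
b=np.hstack([f(t,215,145,95,75,4),f(t,375,145,95,75,4)])
cv2.imwrite("pics/crop0.png",np.vstack([a,b]))
E
```

```text
(no output)
```

View pics/crop0.png

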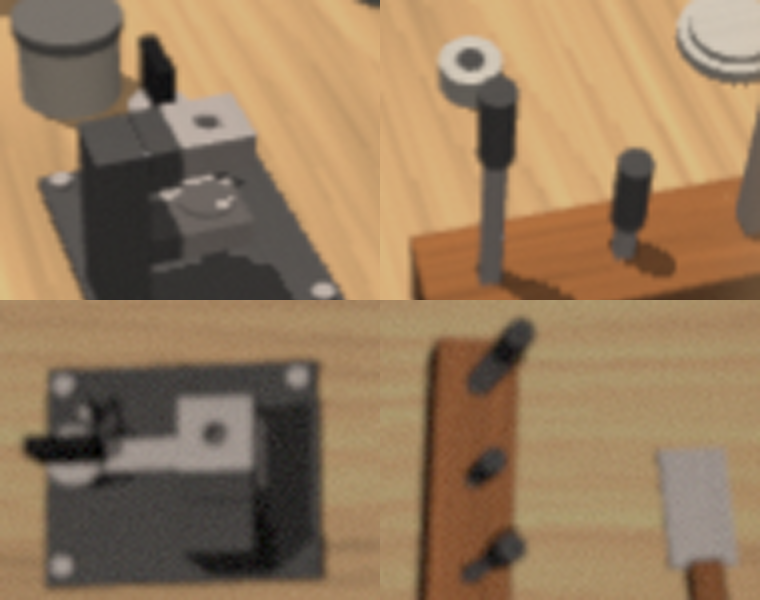

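The crops show the bore at top (268.6,178) and side (321.7,150.3). The spindle's top face is at top (407.5,206) and side (334.5,248). The knob bar is at about (231,182) in the top view, and the bracket is nearly square to the world axes. Next I'll measure these with masks.

```bash
cat > h.py <<'E'
import cv2, numpy as np
from workcell import optics
C={n:optics.calibration(n) for n in("side","top")}
def ray(n,p):
    c=C[n];R=cv2.Rodrigues(c["rvec"])[0]
    u=cv2.undistortPoints(np.float64([[p]]),c["intrinsics"],c["dist_coeffs"])[0,0]
    d=R.T@np.r_[u,1]; return -R.T@c["tvec"], d/np.linalg.norm(d)
def plane(n,p,z):
    o,d=ray(n,p); return o+d*(z-o[2])/d[2]
def tri(ps,pt):
    (a,u),(b,v)=ray("side",ps),ray("top",pt)
    s,t=np.linalg.lstsq(np.c_[u,-v],b-a,rcond=None)[0]
    return (a+s*u+b+t*v)/2, np.linalg.norm(a+s*u-b-t*v)
def proj(n,X):
    c=C[n]; return cv2.projectPoints(np.float64(X).reshape(-1,1,3),c["rvec"],c["tvec"],c["intrinsics"],c["dist_coeffs"])[0][:,0]
def blobs(im,mask,box,amin=3):
    x,y,w,h=box;m=mask[y:y+h,x:x+w].astype(np.uint8)
    k,l,s,c=cv2.connectedComponentsWithStats(m)
    return [(s[i,4],c[i]+[x,y],cv2.minAreaRect(np.argwhere(l==i)[:,::-1].astype(np.float32)+np.float32([x,y]))) for i in range(1,k) if s[i,4]>=amin]
E
python3 - <<'E'
from h import *
np.set_printoptions(precision=1,suppress=True)
s=cv2.imread("pics/side0.png");t=cv2.imread("pics/top0.png")
ht=cv2.cvtColor(t,cv2.COLOR_BGR2HSV);hs=cv2.cvtColor(s,cv2.COLOR_BGR2HSV)
print("bore tri",tri((321.7,150.3),(268.6,178.2)))
print("spindle top",tri((334.5,248),(407.5,205.9)), "foot@55 side",plane("side",(332.5,294.5),55))
print("top light blobs")
for b in blobs(t,(ht[...,1]<70)&(ht[...,2]>105),(222,155,78,66)): print(b[0],b[1],b[2])
print("dark base");
for b in blobs(t,(ht[...,1]<75),(218,150,90,76),500): print(b)
print("knob black")
for b in blobs(t,ht[...,2]<40,(215,165,40,30),10): print(b)
for b in blobs(s,hs[...,2]<35,(300,125,20,25),10): print("side",b)
print("rack top")
for b in blobs(t,(ht[...,1]>130)&(ht[...,0]<14),(380,150,35,85),50): print(b)
o=plane("top",(268.6,178.2),145);print("bore@145 top/side",o,plane("side",(321.7,150.3),145))
print("bolts",[plane("top",p,13) for p in((231,241-0),(231,166),(289.2,164.2),(230.5,211.5))])
E
```

```text
bore tri (array([570.8, 142.7, 144.2]), np.float64(5.55776519460949))
spindle top (array([ 488.7, -216.8,  193.7]), np.float64(2.7401378636766767)) foot@55 side [ 489.1 -220.6   55. ]
top light blobs
27 [289.  163.4] ((289.0, 163.0), (6.0, 4.0), 90.0)
30 [229.8 165.5] ((230.0, 165.5), (6.0, 5.0), 0.0)
472 [263.2 179.6] ((259.5, 178.0), (37.0, 18.0), -0.0)
4 [235.5 172.5] ((235.5, 172.5), (1.0, 1.0), 90.0)
7 [232.3 177.1] ((232.5, 177.5), (5.0, 1.0), 0.0)
57 [232.5 187.9] ((233.0, 188.5), (12.0, 5.0), 0.0)
29 [229.6 211. ] ((229.0, 211.0), (4.0, 6.0), 90.0)
dark base
(np.int32(3626), array([260.2, 188.1]), ((258.40826416015625, 188.13479614257812), (54.15964889526367, 72.27131652832031), 87.99044799804688))
knob black
(np.int32(11), array([239.3, 172.5]), ((239.5, 173.0), (4.0, 3.0), 90.0))
(np.int32(92), array([231.8, 181.8]), ((231.0, 181.0), (6.0, 18.0), 90.0))
side (np.int32(69), array([308.9, 138.8]), ((309.0, 138.0), (14.0, 6.0), 90.0))
rack top
(np.int32(1258), array([395.9, 192. ]), ((396.8711242675781, 190.3350372314453), (21.568639755249023, 70.88135528564453), 2.6025619506835938))
bore@145 top/side [567.8 143.  145. ] [573.4 141.9 145. ]
bolts [array([404.3, 270.6,  13. ]), array([634. , 281.1,  13. ]), array([640.1, 101.4,  13. ]), array([492.8, 276.1,  13. ])]
```

```bash
python3 - <<'E'
from h import *
np.set_printoptions(precision=1,suppress=True)
A,B,D=[plane("top",p,14) for p in((229.8,165.5),(289,163.4),(229.6,211))]
s=cv2.imread("pics/side0.png");hs=cv2.cvtColor(s,cv2.COLOR_BGR2HSV)
print(A,B,D,np.linalg.norm(A-B),np.linalg.norm(A-D))
yaw=np.arctan2(*( (A-B)[[1,0]]))-np.pi/2; yaw2=np.arctan2(*((A-D)[[1,0]]))
print("yaw",np.degrees([yaw,yaw2]))
y=(yaw+yaw2)/2; R=np.array([[np.cos(y),-np.sin(y)],[np.sin(y),np.cos(y)]]);c=((B+D)/2)[:2]
print("centre",c,"bore",c+R@[0,-45],"knob",c+R@[0,65])
for b in blobs(s,(hs[...,1]<60)&(hs[...,2]>120),(275,130,85,80)): print(b[0],b[1],plane("side",b[1],14),plane("side",b[1],145))
rk=[plane("top",p,55) for p in cv2.boxPoints(((396.87,190.33),(21.6,70.9),2.6))];print("rack",rk)
# knob top by triangulation of side top and top-view
print("knob top@130 top",plane("top",(231,181.5),130), "bar px pred",)
k=c+R@[0,65]
for n in C: print(n,proj(n,[[*(k+R@[0,e]),130] for e in(-25,25)]))
E
```

```text
[635.4 284.7  14. ] [642.3 101.9  14. ] [494.2 278.7  14. ] 182.87080587729585 141.2788589604635
yaw [2.2 2.4]
centre [568.3 190.3] bore [570.1 145.3] knob [565.7 255.3]
21 [304.2 145.3] [581.4 364.1  14. ] [535.9 176.3 145. ]
207 [320.9 149.8] [626.1 324.8  14. ] [572.1 144.4 145. ]
15 [284.6 164.1] [499.3 283.2  14. ] [469.3 110.8 145. ]
16 [319.4 164.8] [599.3 250.7  14. ] [550.4  84.4 145. ]
4 [326.  165.2] [617.9 243.1  14. ] [565.4  78.2 145. ]
12 [312.8 168. ] [575.9 241.   14. ] [531.4  76.5 145. ]
12 [325.8 170. ] [610.6 220.9  14. ] [559.5  60.3 145. ]
21 [350.5 192.1] [647.3 106.8  14. ] [589.2 -32.1 145. ]
rack [array([ 450.2, -179.8,   55. ]), array([ 659.7, -194. ,   55. ]), array([ 656.8, -257.5,   55. ]), array([ 447.7, -241.2,   55. ])]
knob top@130 top [561.5 248.4 130. ] bar px pred
side [[310.2 137.4]
 [305.  128.3]]
top [[237.7 179.7]
 [219.5 180.3]]
```

```bash
cat > go.py <<'E'
import sys, numpy as np
from workcell import telemetry
from scipy.spatial.transform import Rotation as Ro
s=telemetry.sense();R=Ro.from_quat(s["tool_rot"]).as_matrix()
a=np.degrees(np.arctan2(R[1,1],R[0,1]))
print("t",s["t"],"tcp",s["ee_pos"].round(1),"yang",a.round(1),"tilt",np.degrees(np.arccos(-R[2,2])).round(2),"F",s["wrist_force"].round(1),"w",round(s["gripper_width"],1),"gf",round(s["gripper_force"],1),"j",s["joint_positions"].round(2))
if len(sys.argv)>3:
    p=np.array(sys.argv[1:4],float);d=R.T@(p-s["ee_pos"])
    print("dx dy dz",d.round(1),"yaw",((a-float(sys.argv[4])+90)%180-90).round(1) if len(sys.argv)>4 else "")
E
python3 go.py 566.5 255 190 2.3
```

```text
t 0.1 tcp [174.1 547.5 185.3] yang 72.4 tilt 0.09 F [ 0.3  0.4 -0. ] w 91.0 gf 0.0 j [ 1.24  0.32  1.57 -0.    1.26 -0.02]
dx dy dz [-462.6 -159.9   -4.4] yaw 70.1
```

```bash
python3 -m pendant '[{"dx":-240,"dy":-80,"dz":-20,"yaw":35},{"dx":-240,"dy":-80,"dz":-20,"yaw":35},{"dx":-240,"dy":-80,"dz":-20,"yaw":35},{"dx":-240,"dy":-80,"dz":-20,"yaw":35},{"dx":-240,"dy":-80,"dz":-20,"yaw":35},{"dx":-462.5,"dy":-160,"dz":-5,"yaw":70},{"dx":-462.5,"dy":-160,"dz":-5,"yaw":70},{"dx":-462.5,"dy":-160,"dz":-5,"yaw":70},{"dx":-462.5,"dy":-160,"dz":-5,"yaw":70},{"dx":-462.5,"dy":-160,"dz":-5,"yaw":70},{"dx":-462.5,"dy":-160,"dz":-5,"yaw":70},{"dx":-462.5,"dy":-160,"dz":-5,"yaw":70},{"dx":-462.5,"dy":-160,"dz":-5,"yaw":70},{"dx":-462.5,"dy":-160,"dz":-5,"yaw":70},{"dx":-462.5,"dy":-160,"dz":-5,"yaw":70},{"dx":-462.5,"dy":-160,"dz":-5,"yaw":70}]' 20
python3 go.py 567 255 190 2.3
python3 - <<'E'
from workcell import optics
import cv2, numpy as np
s=optics.get_image("side")[:,:,::-1];t=optics.get_image("top")[:,:,::-1]
cv2.imwrite("pics/s1.png",s);cv2.imwrite("pics/t1.png",t)
f=lambda im,x,y:cv2.resize(im[y:y+120,x:x+100],None,fx=4,fy=4,interpolation=cv2.INTER_CUBIC)
cv2.imwrite("pics/c1.png",np.hstack([f(s,260,80),f(t,185,130)]))
E
```

```text
t 0.1 tcp [174.1 547.5 185.3] yang 72.4 tilt 0.09 F [ 0.3  0.4 -0. ] w 91.0 gf 0.0 j [ 1.24  0.32  1.57 -0.    1.26 -0.02]
dx dy dz [-463.1 -159.7   -4.4] yaw 70.1$[0]: bad value
```

View pics/c1.png

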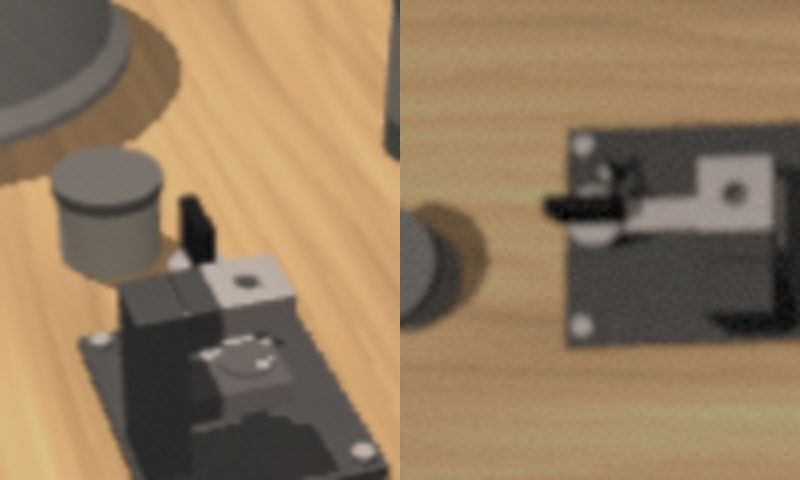

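The arm hasn't moved: the call was refused, probably because the rows had no fingers value. The picture shows the same scene as before.

```bash
python3 -m pendant '[{"dx":-240,"dy":-80,"dz":-20,"yaw":35,"fingers":91},{"dx":-240,"dy":-80,"dz":-20,"yaw":35,"fingers":91},{"dx":-240,"dy":-80,"dz":-20,"yaw":35,"fingers":91},{"dx":-240,"dy":-80,"dz":-20,"yaw":35,"fingers":91},{"dx":-240,"dy":-80,"dz":-20,"yaw":35,"fingers":91},{"dx":-462.5,"dy":-160,"dz":-5,"yaw":70,"fingers":91},{"dx":-462.5,"dy":-160,"dz":-5,"yaw":70,"fingers":91},{"dx":-462.5,"dy":-160,"dz":-5,"yaw":70,"fingers":91},{"dx":-462.5,"dy":-160,"dz":-5,"yaw":70,"fingers":91},{"dx":-462.5,"dy":-160,"dz":-5,"yaw":70,"fingers":91},{"dx":-462.5,"dy":-160,"dz":-5,"yaw":70,"fingers":91},{"dx":-462.5,"dy":-160,"dz":-5,"yaw":70,"fingers":91},{"dx":-462.5,"dy":-160,"dz":-5,"yaw":70,"fingers":91},{"dx":-462.5,"dy":-160,"dz":-5,"yaw":70,"fingers":91},{"dx":-462.5,"dy":-160,"dz":-5,"yaw":70,"fingers":91},{"dx":-462.5,"dy":-160,"dz":-5,"yaw":70,"fingers":91}]' 20
python3 go.py 567 255 190 2.3
```

```text
t: 1.53
ee_pos: [565.4, 256.3, 191.1]
tool_rot: [0.692, 0.722, -0.0, -0.0]
wrist_force: [-0.4, 0.5, -0.4]
gripper_width: 90.9
gripper_force: 0.0
t 1.5333 tcp [565.4 256.3 191.1] yang 2.4 tilt 0.04 F [-0.4  0.5 -0.4] w 90.9 gf 0.0 j [0.41 0.39 1.44 0.   1.31 0.36]
dx dy dz [-1.3  1.5  1.1] yaw 0.1
```

```bash
python3 -m pendant '[{"dx":-1,"dy":1,"dz":32,"yaw":0,"fingers":60},{"dx":-1,"dy":1,"dz":64,"yaw":0,"fingers":50},{"dx":-1,"dy":1,"dz":85,"yaw":0,"fingers":40},{"dx":-1,"dy":1,"dz":95,"yaw":0,"fingers":40},{"dx":-1,"dy":1,"dz":95,"yaw":0,"fingers":30},{"dx":-1,"dy":1,"dz":95,"yaw":0,"fingers":20},{"dx":-1,"dy":1,"dz":95,"yaw":0,"fingers":10},{"dx":-1,"dy":1,"dz":95,"yaw":0,"fingers":0},{"dx":-1,"dy":1,"dz":95,"yaw":0,"fingers":0},{"dx":-1,"dy":1,"dz":95,"yaw":0,"fingers":0},{"dx":-1,"dy":1,"dz":95,"yaw":0,"fingers":0},{"dx":-1,"dy":1,"dz":95,"yaw":0,"fingers":0},{"dx":-1,"dy":1,"dz":95,"yaw":0,"fingers":0},{"dx":-1,"dy":1,"dz":95,"yaw":0,"fingers":0},{"dx":-1,"dy":1,"dz":95,"yaw":0,"fingers":0}]' 20
python3 go.py
```

```text
t: 2.78
ee_pos: [566.5, 254.4, 96.3]
tool_rot: [0.692, 0.721, -0.001, -0.001]
wrist_force: [-5.5, -0.8, 4.6]
gripper_width: 13.9
gripper_force: 20.0
t 2.7833 tcp [566.5 254.4  96.3] yang 2.3 tilt 0.12 F [-5.5 -0.8  4.6] w 13.9 gf 20.0 j [0.4  0.46 1.58 0.   1.1  0.36]
```

```bash
python3 -m pendant '[{"dx":0,"dy":0,"dz":0,"yaw":-5,"fingers":0},{"dx":0,"dy":0,"dz":0,"yaw":-10,"fingers":0},{"dx":0,"dy":0,"dz":0,"yaw":-15,"fingers":0},{"dx":0,"dy":0,"dz":0,"yaw":-20,"fingers":0},{"dx":0,"dy":0,"dz":0,"yaw":-25,"fingers":0},{"dx":0,"dy":0,"dz":0,"yaw":-30,"fingers":0},{"dx":0,"dy":0,"dz":0,"yaw":-35,"fingers":0},{"dx":0,"dy":0,"dz":0,"yaw":-40,"fingers":0},{"dx":0,"dy":0,"dz":0,"yaw":-45,"fingers":0},{"dx":0,"dy":0,"dz":0,"yaw":-50,"fingers":0},{"dx":0,"dy":0,"dz":0,"yaw":-55,"fingers":0},{"dx":0,"dy":0,"dz":0,"yaw":-60,"fingers":0},{"dx":0,"dy":0,"dz":0,"yaw":-64,"fingers":0},{"dx":0,"dy":0,"dz":0,"yaw":-68,"fingers":0},{"dx":0,"dy":0,"dz":0,"yaw":-68,"fingers":0},{"dx":0,"dy":0,"dz":0,"yaw":-68,"fingers":0}]' 30
python3 go.py
```

```text
t: 4.12
ee_pos: [564.7, 253.1, 96.3]
tool_rot: [0.17, 0.985, -0.002, -0.003]
wrist_force: [-9.5, -3.9, 7.6]
gripper_width: 13.6
gripper_force: 30.0
t 4.1167 tcp [564.7 253.1  96.3] yang 70.4 tilt 0.36 F [-9.5 -3.9  7.6] w 13.6 gf 30.0 j [ 0.4   0.46  1.59 -0.    1.11 -0.83]
```

```bash
python3 -m pendant '[{"dx":0,"dy":0,"dz":0,"yaw":0,"fingers":20},{"dx":0,"dy":0,"dz":0,"yaw":0,"fingers":40},{"dx":0,"dy":0,"dz":0,"yaw":0,"fingers":50},{"dx":0,"dy":0,"dz":0,"yaw":0,"fingers":50},{"dx":0,"dy":0,"dz":0,"yaw":0,"fingers":50},{"dx":0,"dy":0,"dz":-30,"yaw":0,"fingers":50},{"dx":0,"dy":0,"dz":-70,"yaw":0,"fingers":50},{"dx":0,"dy":0,"dz":-110,"yaw":0,"fingers":50},{"dx":0,"dy":0,"dz":-150,"yaw":0,"fingers":50},{"dx":0,"dy":0,"dz":-174,"yaw":0,"fingers":50},{"dx":0,"dy":0,"dz":-174,"yaw":0,"fingers":50}]' 20
python3 go.py 489 -218 270 86
```

```text
t: 5.03
ee_pos: [570.5, 255.6, 277.2]
tool_rot: [0.171, 0.985, 0.004, 0.006]
wrist_force: [0.2, 0.2, 0.4]
gripper_width: 50.1
gripper_force: 0.0
t 5.0333 tcp [570.5 255.6 277.2] yang 70.4 tilt 0.77 F [0.2 0.2 0.4] w 50.1 gf 0.0 j [ 0.4   0.36  1.29 -0.    1.49 -0.83]
dx dy dz [ -82.3 -473.5    3.6] yaw -15.6
```

```bash
python3 -m pendant '[{"dx":-20,"dy":-120,"dz":0,"yaw":-8,"fingers":60},{"dx":-20,"dy":-120,"dz":0,"yaw":-8,"fingers":60},{"dx":-20,"dy":-120,"dz":0,"yaw":-8,"fingers":60},{"dx":-82,"dy":-473,"dz":4,"yaw":-15.5,"fingers":60},{"dx":-82,"dy":-473,"dz":4,"yaw":-15.5,"fingers":60},{"dx":-82,"dy":-473,"dz":4,"yaw":-15.5,"fingers":60},{"dx":-82,"dy":-473,"dz":4,"yaw":-15.5,"fingers":60},{"dx":-82,"dy":-473,"dz":4,"yaw":-15.5,"fingers":60},{"dx":-82,"dy":-473,"dz":4,"yaw":-15.5,"fingers":60},{"dx":-82,"dy":-473,"dz":4,"yaw":-15.5,"fingers":60},{"dx":-82,"dy":-473,"dz":4,"yaw":-15.5,"fingers":60},{"dx":-82,"dy":-473,"dz":4,"yaw":-15.5,"fingers":60},{"dx":-82,"dy":-473,"dz":4,"yaw":-15.5,"fingers":60},{"dx":-82,"dy":-473,"dz":4,"yaw":-15.5,"fingers":60},{"dx":-82,"dy":-473,"dz":4,"yaw":-15.5,"fingers":60},{"dx":-82,"dy":-473,"dz":4,"yaw":-15.5,"fingers":60},{"dx":-82,"dy":-473,"dz":4,"yaw":-15.5,"fingers":60},{"dx":-82,"dy":-473,"dz":4,"yaw":-15.5,"fingers":60},{"dx":-82,"dy":-473,"dz":4,"yaw":-15.5,"fingers":60}]' 20
python3 go.py 488 -217 153.7 86
python3 - <<'E'
from workcell import optics
import cv2, numpy as np
s=optics.get_image("side")[:,:,::-1];t=optics.get_image("top")[:,:,::-1]
cv2.imwrite("pics/s2.png",s);cv2.imwrite("pics/t2.png",t)
f=lambda im,x,y:cv2.resize(im[y:y+100,x:x+100],None,fx=4,fy=4,interpolation=cv2.INTER_CUBIC)[:300]
cv2.imwrite("pics/c2.png",np.vstack([np.hstack([f(s,265,120),f(t,215,145)]),np.hstack([f(s,290,215),f(t,375,145)])]))
E
```

```text
t: 6.62
ee_pos: [486.1, -217.7, 266.1]
tool_rot: [0.035, 0.999, 0.0, 0.0]
wrist_force: [-0.3, 0.4, 0.6]
gripper_width: 59.5
gripper_force: 0.0
t 6.6167 tcp [ 486.1 -217.7  266.1] yang 86.0 tilt 0.01 F [-0.3  0.4  0.6] w 59.5 gf 0.0 j [-0.44  0.21  1.51  0.    1.42 -1.94]
dx dy dz [ -1.8   0.9 112.4] yaw -0.0
```

View pics/c2.png

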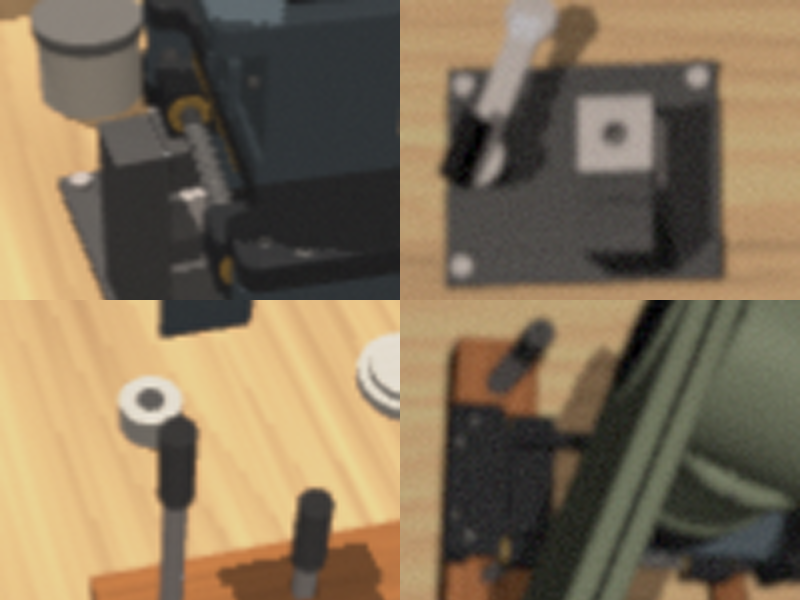

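The top view shows the flap swung clear, pointing to +x at (243,150) px. The spindle still stands under the open gripper, seen at side (334,250). Descending to grasp.

```bash
python3 -m pendant '[{"dx":-2,"dy":0,"dz":30,"yaw":0,"fingers":60},{"dx":-2,"dy":0,"dz":60,"yaw":0,"fingers":60},{"dx":-2,"dy":0,"dz":90,"yaw":0,"fingers":60},{"dx":-2,"dy":0,"dz":106,"yaw":0,"fingers":60},{"dx":-2,"dy":0,"dz":112,"yaw":0,"fingers":50},{"dx":-2,"dy":0,"dz":112,"yaw":0,"fingers":40},{"dx":-2,"dy":0,"dz":112,"yaw":0,"fingers":32},{"dx":-2,"dy":0,"dz":112,"yaw":0,"fingers":27},{"dx":-2,"dy":0,"dz":112,"yaw":0,"fingers":24}]' 20
python3 go.py 488 -217 153.7 86
python3 - <<'E'
from workcell import optics
import cv2, numpy as np
s=optics.get_image("side")[:,:,::-1]
cv2.imwrite("pics/s3.png",s)
cv2.imwrite("pics/c3.png",cv2.resize(s[215:315,280:400],None,fx=5,fy=5,interpolation=cv2.INTER_CUBIC))
E
```

```text
t: 7.47
ee_pos: [488.8, -219.2, 155.6]
tool_rot: [0.036, 0.999, -0.001, 0.001]
wrist_force: [0.6, 0.3, 0.1]
gripper_width: 29.5
gripper_force: 0.0
t 7.4667 tcp [ 488.8 -219.2  155.6] yang 85.9 tilt 0.18 F [0.6 0.3 0.1] w 29.5 gf 0.0 j [-0.44  0.28  1.71  0.    1.16 -1.94]
dx dy dz [1.  2.1 1.9] yaw -0.1
```

View pics/c3.png

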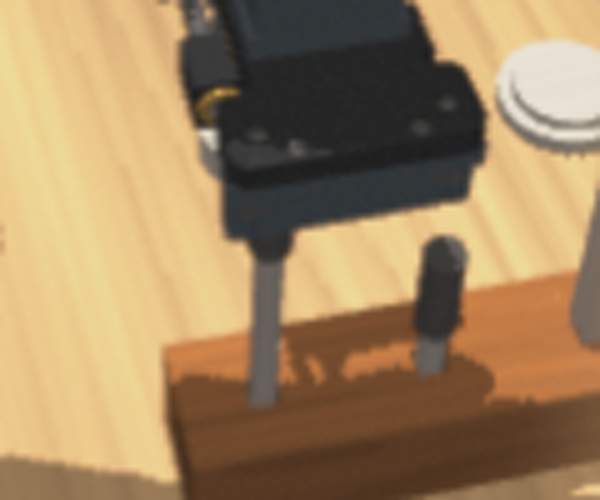

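The spindle's shaft shows at side (333,280) just below the gripper body, which hides the fingers. I'll check by projection that the gripper is centred on it.

```bash
python3 - <<'E'
from h import *
np.set_printoptions(precision=1,suppress=True)
for X in ([488.8,-219.2,155.6],[488.8,-235,155.6],[488.8,-308,234],[450,-308,234],[526,-308,234],[488.8,-219,55]):
    p=proj("side",[X])[0]; print(X,p,"crop",(p-[280,215])*5)
s=cv2.imread("pics/side0.png").astype(int).sum(2)
# rod centre at rows 270..290 in the first side image: grey shaft against wood
h=cv2.cvtColor(cv2.imread("pics/side0.png"),cv2.COLOR_BGR2HSV)
for y in (245,255,265,275,285,290):
    x=[i for i in range(322,346) if h[y,i,1]<90]; print(y,x and (min(x)+max(x))/2,len(x))
E
```

```text
[488.8, -219.2, 155.6] [333.6 262.7] crop [267.9 238.6]
[488.8, -235, 155.6] [336.3 269.4] crop [281.4 272.2]
[488.8, -308, 234] [353.  275.1] crop [364.8 300.4]
[450, -308, 234] [328.6 281. ] crop [242.9 330.2]
[526, -308, 234] [375.7 269.5] crop [478.3 272.5]
[488.8, -219, 55] [332.1 293.9] crop [260.5 394.4]
245 329.5 16
255 333.5 8
265 333.5 6
275 333.0 5
285 332.5 6
290 332.0 5
```

```bash
python3 -m pendant '[{"dx":0,"dy":1,"dz":1,"yaw":0,"fingers":20},{"dx":0,"dy":1,"dz":1,"yaw":0,"fingers":16},{"dx":0,"dy":1,"dz":1,"yaw":0,"fingers":0},{"dx":0,"dy":1,"dz":1,"yaw":0,"fingers":0},{"dx":0,"dy":1,"dz":1,"yaw":0,"fingers":0},{"dx":0,"dy":1,"dz":1,"yaw":0,"fingers":0},{"dx":0,"dy":1,"dz":1,"yaw":0,"fingers":0},{"dx":0,"dy":1,"dz":1,"yaw":0,"fingers":0}]' 40
python3 go.py
```

```text
t: 8.18
ee_pos: [488.2, -217.9, 153.4]
tool_rot: [0.036, 0.999, -0.0, 0.0]
wrist_force: [-0.5, -0.2, 4.2]
gripper_width: 17.1
gripper_force: 40.0
t 8.1833 tcp [ 488.2 -217.9  153.4] yang 85.9 tilt 0.06 F [-0.5 -0.2  4.2] w 17.1 gf 40.0 j [-0.44  0.28  1.71  0.    1.15 -1.94]
```

```bash
python3 -m pendant '[{"dx":0,"dy":0,"dz":-10,"yaw":0,"fingers":0},{"dx":0,"dy":0,"dz":-20,"yaw":0,"fingers":0},{"dx":0,"dy":0,"dz":-35,"yaw":0,"fingers":0},{"dx":0,"dy":0,"dz":-50,"yaw":0,"fingers":0},{"dx":0,"dy":0,"dz":-70,"yaw":0,"fingers":0},{"dx":0,"dy":0,"dz":-90,"yaw":0,"fingers":0},{"dx":0,"dy":0,"dz":-110,"yaw":0,"fingers":0},{"dx":0,"dy":0,"dz":-130,"yaw":0,"fingers":0},{"dx":0,"dy":0,"dz":-150,"yaw":0,"fingers":0},{"dx":0,"dy":0,"dz":-165,"yaw":0,"fingers":0},{"dx":0,"dy":0,"dz":-165,"yaw":0,"fingers":0},{"dx":0,"dy":0,"dz":-165,"yaw":0,"fingers":0}]' 40
python3 go.py 571 145 318 86
python3 - <<'E'
from workcell import optics
import cv2
s=optics.get_image("side")[:,:,::-1];t=optics.get_image("top")[:,:,::-1]
cv2.imwrite("pics/s4.png",s);cv2.imwrite("pics/t4.png",t)
E
```

```text
t: 9.18
ee_pos: [487.9, -217.8, 318.4]
tool_rot: [0.036, 0.999, -0.0, 0.0]
wrist_force: [-0.7, -0.1, -2.4]
gripper_width: 16.6
gripper_force: 40.0
t 9.1833 tcp [ 487.9 -217.8  318.4] yang 85.9 tilt 0.05 F [-0.7 -0.1 -2.4] w 16.6 gf 40.0 j [-0.44  0.2   1.4   0.    1.54 -1.94]
dx dy dz [-56.7 367.9   0.4] yaw -0.1
```

```bash
python3 -m pendant '[{"dx":-4,"dy":20,"dz":0,"yaw":0,"fingers":0},{"dx":-8,"dy":50,"dz":0,"yaw":0,"fingers":0},{"dx":-13,"dy":85,"dz":0,"yaw":0,"fingers":0},{"dx":-18,"dy":120,"dz":0,"yaw":0,"fingers":0},{"dx":-24,"dy":155,"dz":0,"yaw":0,"fingers":0},{"dx":-29,"dy":190,"dz":0,"yaw":0,"fingers":0},{"dx":-34,"dy":225,"dz":0,"yaw":0,"fingers":0},{"dx":-40,"dy":260,"dz":0,"yaw":0,"fingers":0},{"dx":-45,"dy":295,"dz":0,"yaw":0,"fingers":0},{"dx":-50,"dy":325,"dz":0,"yaw":0,"fingers":0},{"dx":-54,"dy":350,"dz":0,"yaw":0,"fingers":0},{"dx":-57,"dy":368,"dz":0,"yaw":0,"fingers":0},{"dx":-57,"dy":368,"dz":0,"yaw":0,"fingers":0},{"dx":-57,"dy":368,"dz":0,"yaw":0,"fingers":0},{"dx":-57,"dy":368,"dz":0,"yaw":0,"fingers":0},{"dx":-57,"dy":368,"dz":0,"yaw":0,"fingers":0}]' 40
python3 go.py
python3 - <<'E'
from workcell import optics
import cv2,numpy as np
s=optics.get_image("side")[:,:,::-1];t=optics.get_image("top")[:,:,::-1]
cv2.imwrite("pics/s5.png",s);cv2.imwrite("pics/t5.png",t)
s4=cv2.imread("pics/s4.png")
f=lambda im,x,y,w,h:cv2.resize(im[y:y+h,x:x+w],None,fx=5,fy=5,interpolation=cv2.INTER_CUBIC)
cv2.imwrite("pics/c5.png",np.hstack([f(s,275,80,80,110),f(s4,300,150,80,110)]))
E
```

```text
t: 10.62
ee_pos: [570.9, 144.1, 317.6]
tool_rot: [0.037, 0.999, -0.0, -0.001]
wrist_force: [1.0, 0.3, -2.9]
gripper_width: 16.6
gripper_force: 40.0
t 10.6167 tcp [570.9 144.1 317.6] yang 85.8 tilt 0.07 F [ 1.   0.3 -2.9] w 16.6 gf 40.0 j [ 0.23  0.3   1.28 -0.    1.57 -1.27]
```

View pics/c5.png

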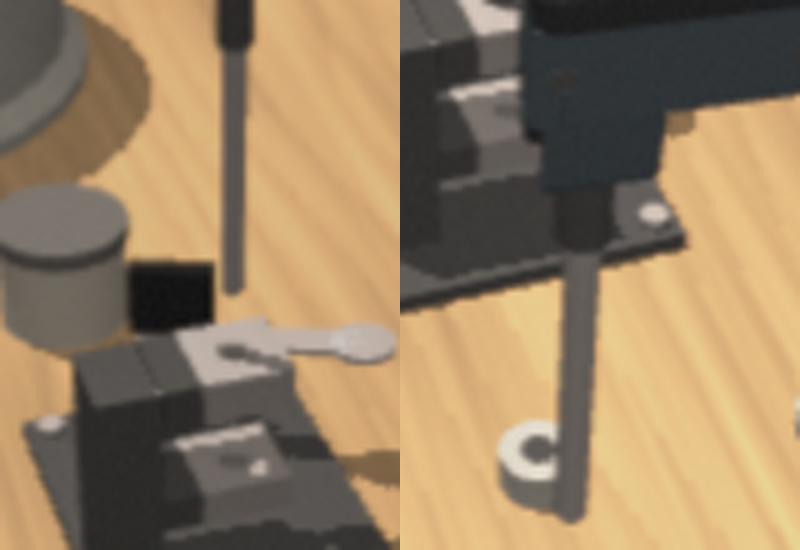

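The side view shows the spindle vertical, with its tip at about (321.6,138) and the upper bore at (321.7,150.3). The lower bore at about (322,172) is uncovered. Next I'll compare with projections.

```bash
python3 - <<'E'
from h import *
np.set_printoptions(precision=2,suppress=True)
P=[570.9,144.1]
print("pred tip",proj("side",[[*P,179.5]]),"z145,z75",proj("side",[[*P,145],[*P,75]]))
print("jac /10mm x,y,z at tip",proj("side",[[P[0]+10,P[1],145],[P[0],P[1]+10,145],[*P,155]])-proj("side",[[*P,145]]))
s=cv2.imread("pics/s5.png");g=cv2.cvtColor(s,cv2.COLOR_BGR2HSV)
for y in range(92,140,6):
    x=[i for i in range(315,330) if g[y,i,1]<85]; print(y,x and np.mean(x),len(x))
for z in(170,190,210,230,250,270): print(z,proj("side",[[*P,z]]))
# bores as dark pixels inside plates, side(clean s0) & top(t2)
s0=cv2.imread("pics/side0.png");t=cv2.imread("pics/t2.png")
def dark(im,box,n):
    x,y,w,h=box;q=cv2.cvtColor(im,cv2.COLOR_BGR2GRAY)[y:y+h,x:x+w].astype(float);wt=np.clip(np.percentile(q,70)-q-15,0,None)
    yy,xx=np.mgrid[y:y+h,x:x+w];c=[(wt*xx).sum()/wt.sum(),(wt*yy).sum()/wt.sum()];print(n,c,plane(n,c,145));return c
a=dark(s0,(317,147,10,7),"side");b=dark(t,(264,173,10,11),"top");dark(s,(317,147,7,6),"side")
print(tri(a,b))
tt=cv2.cvtColor(t,cv2.COLOR_BGR2HSV)
for q in blobs(t,(tt[...,1]<70)&(tt[...,2]>105),(255,165,28,28),50): print("plate",q,plane("top",q[2][0],145))
E
```

```text
pred tip [[320.61 138.64]] z145,z75 [[320.54 149.98]
 [320.41 171.45]]
jac /10mm x,y,z at tip [[ 3.72 -0.61]
 [-1.09 -2.14]
 [ 0.02 -3.23]]
92 321.5 4
98 321.5 4
104 321.5 4
110 321.5 4
116 321.5 4
122 321.5 4
128 321.5 4
134 319.5 6
170 [[320.59 141.81]]
190 [[320.64 135.08]]
210 [[320.68 128.16]]
230 [[320.73 121.04]]
250 [[320.78 113.73]]
270 [[320.82 106.2 ]]
side [np.float64(321.26666666666665), np.float64(150.0075117370892)] [572.65 143.46 145.  ]
top [np.float64(268.0935828877005), np.float64(177.77606951871658)] [568.97 144.39 145.  ]
side [np.float64(321.0252633842184), np.float64(149.99645237583317)] [572.07 143.68 145.  ]
(array([571.  , 144.26, 144.3 ]), np.float64(3.722841766244755))
plate (np.int32(365), array([268.4 , 177.88]), ((268.5, 177.5), (19.0, 19.0), 90.0)) [569.73 143.31 145.  ]
```

The tip and bore agree to within about 1 mm. I'll lower it into the upper bush and watch the force.

```bash
python3 -m pendant '[{"dx":0.5,"dy":0,"dz":10,"yaw":0,"fingers":0},{"dx":0.5,"dy":0,"dz":20,"yaw":0,"fingers":0},{"dx":0.5,"dy":0,"dz":25,"yaw":0,"fingers":0},{"dx":0.5,"dy":0,"dz":29,"yaw":0,"fingers":0},{"dx":0.5,"dy":0,"dz":32,"yaw":0,"fingers":0},{"dx":0.5,"dy":0,"dz":35,"yaw":0,"fingers":0},{"dx":0.5,"dy":0,"dz":38,"yaw":0,"fingers":0},{"dx":0.5,"dy":0,"dz":41,"yaw":0,"fingers":0},{"dx":0.5,"dy":0,"dz":41,"yaw":0,"fingers":0}]' 40
python3 go.py
```

```text
t: 11.47
ee_pos: [570.6, 145.1, 276.5]
tool_rot: [0.036, 0.999, -0.0, -0.0]
wrist_force: [-0.1, -0.0, -2.6]
gripper_width: 16.6
gripper_force: 40.0
t 11.4667 tcp [570.6 145.1 276.5] yang 85.9 tilt 0.05 F [-0.1 -0.  -2.6] w 16.6 gf 40.0 j [ 0.23  0.3   1.36 -0.    1.48 -1.27]
```

```bash
python3 -m pendant '[{"dx":0,"dy":0,"dz":3,"yaw":0,"fingers":0},{"dx":0,"dy":0,"dz":6,"yaw":0,"fingers":0},{"dx":0,"dy":0,"dz":9,"yaw":0,"fingers":0},{"dx":0,"dy":0,"dz":12,"yaw":0,"fingers":0},{"dx":0,"dy":0,"dz":16,"yaw":0,"fingers":0},{"dx":0,"dy":0,"dz":20,"yaw":0,"fingers":0},{"dx":0,"dy":0,"dz":24,"yaw":0,"fingers":0},{"dx":0,"dy":0,"dz":28,"yaw":0,"fingers":0},{"dx":0,"dy":0,"dz":32,"yaw":0,"fingers":0},{"dx":0,"dy":0,"dz":36,"yaw":0,"fingers":0},{"dx":0,"dy":0,"dz":36,"yaw":0,"fingers":0}]' 40
python3 go.py
python3 - <<'E'
from workcell import optics
import cv2,numpy as np
s=optics.get_image("side")[:,:,::-1]
cv2.imwrite("pics/s6.png",s)
cv2.imwrite("pics/c6.png",cv2.resize(s[100:200,275:355],None,fx=5,fy=5,interpolation=cv2.INTER_CUBIC))
E
```

```text
t: 12.38
ee_pos: [570.3, 145.2, 239.9]
tool_rot: [0.036, 0.999, -0.0, -0.001]
wrist_force: [0.4, -0.4, -2.4]
gripper_width: 16.7
gripper_force: 40.0
t 12.3833 tcp [570.3 145.2 239.9] yang 85.9 tilt 0.1 F [ 0.4 -0.4 -2.4] w 16.7 gf 40.0 j [ 0.23  0.31  1.44  0.    1.39 -1.27]
```

View pics/c6.png

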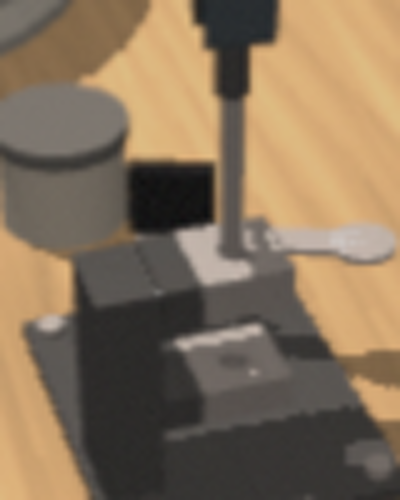

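The spindle is in the upper bore at (321,150) with no side force, and the lower bore at (322,172) is clear. Continuing.

```bash
python3 -m pendant '[{"dx":0,"dy":0,"dz":4,"yaw":0,"fingers":0},{"dx":0,"dy":0,"dz":8,"yaw":0,"fingers":0},{"dx":0,"dy":0,"dz":12,"yaw":0,"fingers":0},{"dx":0,"dy":0,"dz":16,"yaw":0,"fingers":0},{"dx":0,"dy":0,"dz":20,"yaw":0,"fingers":0},{"dx":0,"dy":0,"dz":23,"yaw":0,"fingers":0},{"dx":0,"dy":0,"dz":25,"yaw":0,"fingers":0},{"dx":0,"dy":0,"dz":27,"yaw":0,"fingers":0},{"dx":0,"dy":0,"dz":29,"yaw":0,"fingers":0},{"dx":0,"dy":0,"dz":31,"yaw":0,"fingers":0},{"dx":0,"dy":0,"dz":33,"yaw":0,"fingers":0},{"dx":0,"dy":0,"dz":35,"yaw":0,"fingers":0},{"dx":0,"dy":0,"dz":35,"yaw":0,"fingers":0}]' 40
python3 go.py
```

```text
t: 13.52
ee_pos: [570.6, 145.2, 205.5]
tool_rot: [0.036, 0.999, -0.0, -0.0]
wrist_force: [0.9, -1.1, -2.9]
gripper_width: 17.0
gripper_force: 40.0
t 13.5167 tcp [570.6 145.2 205.5] yang 85.9 tilt 0.04 F [ 0.9 -1.1 -2.9] w 17.0 gf 40.0 j [ 0.23  0.33  1.5   0.    1.31 -1.27]
```

```bash
python3 -m pendant '[{"dx":0,"dy":0,"dz":2,"yaw":0,"fingers":0},{"dx":0,"dy":0,"dz":5,"yaw":0,"fingers":0},{"dx":0,"dy":0,"dz":8,"yaw":0,"fingers":0},{"dx":0,"dy":0,"dz":11,"yaw":0,"fingers":0},{"dx":0,"dy":0,"dz":14,"yaw":0,"fingers":0},{"dx":0,"dy":0,"dz":17,"yaw":0,"fingers":0},{"dx":0,"dy":0,"dz":20,"yaw":0,"fingers":0},{"dx":0,"dy":0,"dz":23,"yaw":0,"fingers":0},{"dx":0,"dy":0,"dz":26,"yaw":0,"fingers":0},{"dx":0,"dy":0,"dz":29,"yaw":0,"fingers":0},{"dx":0,"dy":0,"dz":32,"yaw":0,"fingers":0},{"dx":0,"dy":0,"dz":32,"yaw":0,"fingers":0},{"dx":0,"dy":0,"dz":32,"yaw":0,"fingers":0},{"dx":0,"dy":0,"dz":32,"yaw":0,"fingers":0}]' 40
python3 go.py
python3 - <<'E'
from workcell import optics
import cv2,numpy as np
s=optics.get_image("side")[:,:,::-1]
t=optics.get_image("top")[:,:,::-1]
f=lambda im,x,y:cv2.resize(im[y:y+100,x:x+80],None,fx=5,fy=5,interpolation=cv2.INTER_CUBIC)
cv2.imwrite("pics/c7.png",np.hstack([f(s,275,110),f(t,215,110)]))
E
```

```text
t: 14.68
ee_pos: [570.6, 145.1, 173.7]
tool_rot: [0.036, 0.999, -0.0, -0.0]
wrist_force: [0.3, -1.5, -2.6]
gripper_width: 16.5
gripper_force: 40.0
t 14.6833 tcp [570.6 145.1 173.7] yang 85.9 tilt 0.04 F [ 0.3 -1.5 -2.6] w 16.5 gf 40.0 j [ 0.23  0.35  1.55 -0.    1.24 -1.27]
```

View pics/c7.png

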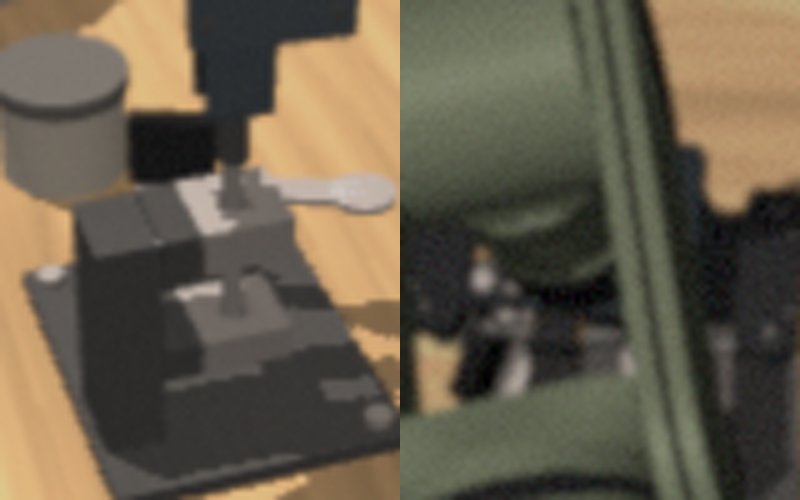

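The spindle runs through both bushings (upper at about (321,150), lower at about (322,172)). The flap is open, side force is under 2 N, and the rod is still held. Handing in.

```bash
python3 -c "
from workcell import finish_job; print(finish_job())"
```

```text
the job is handed in; nothing more can be done
None
```

I handed the job in with the flap open and the spindle held upright through both bushings, its tip about 2 cm below the lower one and almost no side force on the bracket; no verdict came back.

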